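Offer up the spare surge arrestor to the antenna switch

TASK

Pull open the little drawer chest's drawer by its handle, take out the orange plug-in surge arrestor (leave the grey one in the drawer), carry it over the things on the desk and hold it upright about 1 cm above the empty socket in the top of the aluminium antenna switch, squarely lined up with the socket so that I can check the fit. It must not touch the switch at any time, and do not let go: finish still gripping it, hovering there motionless. Don't knock or shift the pen cup, the lamp base or the scanner.

Things in the scene. Friction and masses are not known exactly. Their poses are not given: they have to be found in the camera images.
- chest_drawer0_handle (a point): Middle of the drawer's steel bar handle: level round bar 11 mm thick, 115 long, 35 mm out from the drawer front (centre to face), 72 mm above the desk, on thin posts 49 mm either side of the middle. Site y runs along the bar; the drawer pulls straight out along the point's -x (towards the robot). Pinch or hook it from above: the chest's bare top is 38 mm higher than the bar.
- chest_drawer0 (a joint): Opening of the drawer in m: 0 shut, 0.166 fully out; it starts shut or up to 12 mm open, slides freely (about 1 N) and stays where left. The arrestors stand about 55 mm behind the drawer's front panel, so about 0.12 gives room to lift one out.
- chest: Dark wooden one-drawer chest, 240 mm deep (x) x 230 wide (y) x 110 high, fixed; origin at the centre of its underside, front faces its -x. Drawer 188 mm wide inside; side walls reach 88 mm, front panel 98 mm above the desk. In it, 84 mm apart side by side, two shallow pockets with rims 6 mm high hold an arrestor each.
- spare_arrestor: The wanted orange surge arrestor, about 80 g, upright in the left or right pocket. Block 50 mm long (x) x 22 wide (y) x 58 high (z up): lowest 10 mm a brass plug 42 x 16, top 8 mm 46 x 18. Origin at the centre of its foot, 22 mm above the desk in the drawer; long side along the drawer's pull. Grip it across the 22 mm width, about 44 mm above its foot. A half turn about z makes no difference.
- old_arrestor: The other arrestor, same shape and origin but grey, standing in the other pocket; it stays in the drawer.
- antenna_switch: Aluminium antenna switch box, 160 (x) x 120 (y) x 55 mm high, fixed to the desk; origin at the centre of its underside. Its lid is folded open beyond its +x edge, reaching 50 mm further out and 76 mm above the desk; it does not move.
- socket (a point): Centre of the socket's mouth in the box's flat top, 55 mm above the desk and 15 mm from the box's centre towards its -x. Rectangular hole 45 x 19 mm, 12 mm deep, with a flat black frame round it; long side along the point's x axis (the box's x), z up. The arrestor's long side goes along the hole's long side, either way round.
- pen_cup: Orange ceramic pen cup, 74 mm wide, 95 mm high, pens up to 170 mm above the desk; loose, stands between the chest and the switch; origin at the centre of its underside.
- lamp_base: Brushed steel desk lamp base, disc 124 mm wide with a stem 120 mm high, loose; origin at the centre of its underside.
- scanner: Black handheld scanner lying on the desk, 130 x 62 x 32 mm with a 110 mm aerial along its +x; loose; origin at the centre of its body's underside.
Not all that is in view belongs to the job. What is shaped like the antenna_switch but green is not meant.

How it is judged:
On the way, in this order (a step that is already met when the one before it is completed fails the run):
1. the drawer is pulled open (value of joint chest_drawer0 above 0.075 m), for 0.2 s.
2. the orange arrestor is lifted clear of the drawer in the gripper (height (world z) of spare_arrestor above 0.088 m and contact force between the fingers and spare_arrestor above 0.5 N), for 0.1 s.
At the end, for the whole second after the job is handed in: The orange arrestor is held still in the fingers, its foot 4 to 18 mm above the socket's mouth and within 7 mm of its centre along each side, long sides parallel within 8 degrees, upright within 7 degrees, not touching the switch; the grey arrestor still stands in the drawer (x of spare_arrestor in the frame of socket between -0.007 and 0.007 m and y of spare_arrestor in the frame of socket between -0.007 and 0.007 m and z of spare_arrestor in the frame of socket between 0.004 and 0.018 m and angle between the x axis of spare_arrestor and the x axis of socket, either way round below 0.14 rad and angle between spare_arrestor's own z axis and vertical below 0.12 rad and linear speed of spare_arrestor below 0.02 m/s and contact force between the fingers and spare_arrestor above 0.5 N and contact force between spare_arrestor and antenna_switch below 0.05 N and height (world z) of old_arrestor below 0.04 m and horizontal distance between old_arrestor and chest_drawer0_handle below 0.18 m); the arm keeps its last pose, push and grip.
It fails at once if the orange arrestor touches the antenna switch (contact force between spare_arrestor and antenna_switch above 0.3 N).
It fails at once if the grey arrestor is lifted out of its pocket (height (world z) of old_arrestor above 0.06 m).
It fails at once if the pen cup, lamp base or scanner is shifted by more than 20 mm or tipped (distance of any of pen_cup, lamp_base, scanner from where it was at the start of the episode above 0.02 m or angle between any of pen_cup, lamp_base, scanner's own z axis and vertical above 0.3 rad).
It also fails if it takes over 58 s, if anything falls off the work surface, if the arm or the gripper's body presses on something with over 40 N, if the wrist force passes 120 N, or if a joint passes its speed limit or range.

ROBOT

A 7-joint arm with a two-finger parallel gripper is mounted at the origin on the work surface. World frame = base frame: x ahead of the robot, y to its left, z up, the work surface at z = 0. Lengths are in m, angles in rad, forces in N, time in s.
With the tool pointing down it reaches from about 0.425 to 1.025 m from the base axis. Payload 3.6 kg.
Tool frame: the origin (TCP) lies between the finger pads; the fingertips stand robot.nose_length ahead of it and the grasp point (between the pads) lies 3 mm ahead of it (robot.nose_length is the distance from the TCP to the fingertips, in m); z points along the fingers, y is the direction in which the jaws open and shut (so a half turn about z gives the same grasp; the last joint's range is limited). The gripper opens to 85 mm and grips with 20 to 120 N. Pads are 22 mm wide; open, the fingers measure 114 mm over their backs; the gripper's body (76 mm by 85 mm) begins 54 mm behind the grasp point. The pads swing forward as they close: fully open they stand 13 mm farther back than shut.
Start: joints at [-1.206, 0.591, 0.048, 1.609, -0.033, 0.943, -0.034], TCP at [0.321, 0.65, 0.253] pointing down, gripper open.
Joint ranges: [-2.69, 2.69], [-0.47, 2.24], [-1.27, 1.36], [0.19, 2.51], [-1.53, 4.68], [0.08, 2.07], [-3.09, 3.09]. Speed limits (rad/s): [2.57, 2.57, 3.14, 3.14, 3.14, 3.14, 3.14].

INTERFACE

Orientations are given as a rotation vector (axis times angle).
In Python, from rig import robot gives the robot as it stands. Calls block until the motion is done:
- robot.move_to(position, orientation): joint-space move of the TCP to a pose.
- robot.move_linear(position, frame=None, feed=0.15, guard=None): straight line of the TCP; frame=None keeps the orientation; feed is the mean speed in m/s. With guard (N) it stops when the force on the tool has changed by that much, and returns True; else False.
- robot.goto_joints(angles): joint-space move.
- robot.set_gripper(opening): finger opening in m; the grip force is fixed at half the most; returns when the fingers have stopped.
- robot.sleep(seconds).
- robot.ik(position, orientation): joint angles nearest the present ones, or None.
- robot.get_obs(): the state.
- robot.snapshot(name): name is "side" or "top"; returns a dict with "frame" (384x512x3 uint8, red, green, blue), "fov_y" (degrees; the focal length in pixels is half the picture's height over the tangent of half this angle, whatever the lens; pixels are square), "cx", "cy" (the principal point, pixels), "rvec" (rotation vector, rad) and "tvec" (3), from world to camera coordinates, as OpenCV has them. Camera axes: x right, y down, z forward; pixel columns grow to the right and rows downward; lengths in m; the calibration is good to about 2 mm. A picture is of the moment at which its call begins. There is no depth.
A pose or a line that the arm cannot do raises robot.PlanningError and nothing moves.
- robot.job_done(): hands the job in, once; it reports no verdict.
Trained networks look in a picture, given as the dict that the camera call returned (one of the last four; its "shot" number tells which), for a name from the list of things; names that differ only in an ending like _2 or _b are one class to them, and where a whole thing is asked for, a point or a joint stands for the part that bears it (a point fixed in the world has none). Each returns a list of dicts, best first, with "confidence" (0 to 1); they miss things now and then, are a little off and sometimes report something else, mostly with a low value. They report only what shows in the picture. A call takes as long as a camera call. They do not tell look-alikes from the thing itself.
- robot.cut_out(target, picture): "mask" (384x512 bool, what is visible of it) and "bbox" ([centre column, centre row, width, height] in pixels, round what is visible of it).
- robot.tip_of(target, picture): "centre" ([row, column] in pixels: a listed point, or the origin of a listed thing).
The state is a dict: "time": time; "joints": joint angles; "joint_velocities": joint speeds; "joint_efforts": joint torques, N m; "eef_pos": TCP position; "tool_rot": TCP orientation; "force": force on the tool from outside, world axes, zero at the start; "moment": the same for the moment, N m; "opening": finger opening in m.
Only numpy, scipy, OpenCV 4.12 (cv2) and the standard library are available. Lean on these libraries where they do the work, as an engineer would, in place of code of your own. Each camera call takes 0.05 s, during which the arm holds its last target. There are 200 camera calls.

## Working session

There is one attempt and no reset: what is moved stays moved. The work goes in short steps, each a Python script; the robot and the scene stay as the last script left them, time stands still between calls to the robot, and variables do not carry over. Pictures are saved under pics/ and viewed, about 8 in all and at most 12, crops included, and the job is handed in when it is done.

```bash
ls; mkdir -p pics; cat > h.py <<'E'
import numpy as np, cv2
from rig import robot
def cam(p):
    f=192/np.tan(np.radians(p["fov_y"])/2)
    K=np.array([[f,0,p["cx"]],[0,f,p["cy"]],[0,0,1.]])
    R=cv2.Rodrigues(np.array(p["rvec"],float))[0]; return K,R,np.array(p["tvec"],float)
def ray(p,rc):
    K,R,t=cam(p); d=R.T@np.linalg.solve(K,[rc[1],rc[0],1.]); return -R.T@t,d
def at_z(p,rc,z):
    o,d=ray(p,rc); return o+d*(z-o[2])/d[2]
def tri(a,ra,b,rb):
    o1,d1=ray(a,ra);o2,d2=ray(b,rb)
    s=np.linalg.lstsq(np.c_[d1,-d2],o2-o1,rcond=None)[0]
    p,q=o1+d1*s[0],o2+d2*s[1]; return (p+q)/2,np.linalg.norm(p-q)
def proj(p,X):
    K,R,t=cam(p); x=K@(R@np.array(X)+t); return x[:2]/x[2]
def save(n,im): cv2.imwrite("pics/"+n,im[:,:,::-1])
E
python3 - <<'E'
from h import *
np.set_printoptions(precision=4,suppress=True)
a=robot.snapshot("side");b=robot.snapshot("top")
save("s0.png",a["frame"]);save("t0.png",b["frame"])
print(robot.nose_length,robot.get_obs()["time"],robot.get_obs()["tool_rot"])
for p in(a,b): print(-cam(p)[1].T@cam(p)[2],p["fov_y"])
for n in ["chest_drawer0_handle","chest","spare_arrestor","old_arrestor","antenna_switch","socket","pen_cup","lamp_base","scanner"]:
    A=robot.tip_of(n,a);B=robot.tip_of(n,b)
    print(n,[(np.round(x["centre"],1),round(x["confidence"],2)) for x in A],[(np.round(x["centre"],1),round(x["confidence"],2)) for x in B])
    for x in A[:2]:
        for y in B[:2]:
            P,e=tri(a,x["centre"],b,y["centre"]); print("   ",P,round(e,4))
E
```

```text
pics
0.022 0.1 [-0.7142 -3.0589  0.0032]
[ 0.1562 -0.5027  0.6277] 57.434307962644155
[ 0.3252 -0.0252  0.988 ] 47.44288988140472
chest_drawer0_handle [(array([146.2, 224.6]), 0.88)] [(array([175.4, 151.9]), 0.84)]
    [0.585  0.1768 0.0752] 0.0089
chest [(array([148.9, 271.8]), 0.95)] []
spare_arrestor [(array([156.2, 264.3]), 0.4)] []
old_arrestor [(array([141.9, 249.1]), 0.52)] []
antenna_switch [(array([265.4, 338.4]), 0.78), (array([201. , 122.1]), 0.74)] [(array([178.2, 347.2]), 0.62), (array([322. , 139.1]), 0.56)]
    [ 0.5618 -0.2598  0.0132] 0.0001
    [ 0.3485 -0.1154  0.3286] 0.5128
    [ 0.341  -0.168   0.3764] 0.2578
    [0.2858 0.2264 0.0106] 0.0019
socket [(array([188.8, 110.4]), 0.93), (array([251.7, 340.8]), 0.59), (array([225.6, 269.9]), 0.5)] [(array([174. , 350.5]), 0.85), (array([328.5, 132.4]), 0.76)]
    [ 0.3367 -0.1679  0.4021] 0.2644
    [0.2735 0.2286 0.0589] 0.004
    [ 0.5604 -0.2579  0.0584] 0.0014
    [ 0.3451 -0.1158  0.3609] 0.5144
pen_cup [] [(array([199.9, 266. ]), 0.56), (array([120.3, 251.1]), 0.28)]
lamp_base [(array([185.7, 318.3]), 0.56)] [(array([121.2, 250.6]), 0.62)]
    [ 0.7233 -0.0491  0.0045] 0.002
scanner [(array([274.6, 231. ]), 0.68)] [(array([266.8, 301.6]), 0.76), (array([177. , 350.1]), 0.37)]
    [ 0.372  -0.1334  0.0113] 0.0027
    [ 0.4285 -0.214   0.1514] 0.1992
```

```bash
python3 -c "
import cv2,numpy as np
a=cv2.imread('pics/s0.png');b=cv2.imread('pics/t0.png')
cv2.imwrite('pics/both0.png',cv2.resize(a,(800,600)));cv2.imwrite('pics/t0b.png',cv2.resize(b,(800,600)))"
```

```text
(no output)
```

View pics/both0.png

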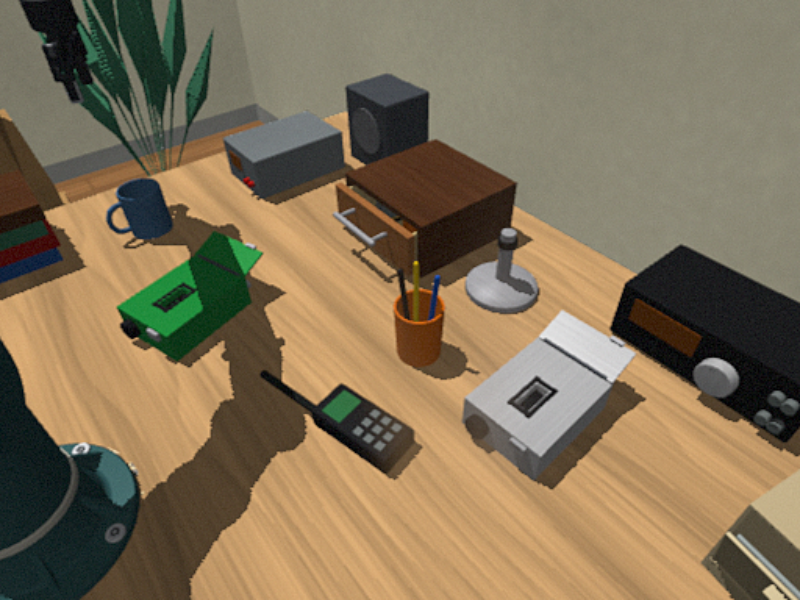

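View pics/t0b.png

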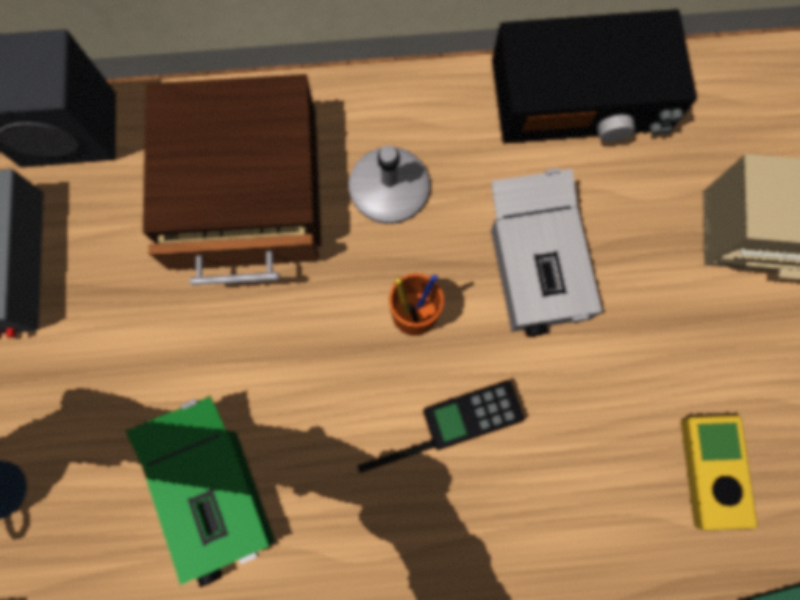

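The side view shows the silver switch with its socket at (533,397) and the green look-alike with its socket at (177,297). In the top view they are at (550,273) and (208,516). The silver one fits the aluminium description. The handle bar runs (193,281) to (278,276) in the top view, and the pen cup and lamp stand between the chest and the switch. Next I refine the socket, handle and chest yaw.

```bash
python3 - <<'E'
from h import *
np.set_printoptions(precision=4,suppress=True)
a=robot.snapshot("side");b=robot.snapshot("top")
def dark(p,rc,r,z):
    c=np.round(rc).astype(int); g=p["frame"].astype(int).max(2); m=np.zeros(g.shape,np.uint8)
    sl=np.s_[c[0]-r:c[0]+r,c[1]-r:c[1]+r]; m[sl]=(g[sl]<75)
    n,l,st,ce=cv2.connectedComponentsWithStats(m)
    k=min(range(1,n),key=lambda i:np.hypot(*(ce[i]-[rc[1],rc[0]]))-0.02*st[i,4])
    h=cv2.convexHull(np.argwhere(l==k)[:,::-1].astype(np.float32)).reshape(-1,2)
    P=np.array([at_z(p,(q[1],q[0]),z)[:2] for q in h]).astype(np.float32)*1000
    print("area",st[k,4],"px cen",ce[k],"rect mm",cv2.minAreaRect(P)); return l==k
ma=dark(a,(251.7,340.8),22,.055); mb=dark(b,(174,350.5),22,.055)
s=lambda x,y:(y*.64,x*.64)
for n,l,z in [("bar",[(193,281),(278,276)],.072),("chesttopfront",[(147,232),(314,222)],.11),("chesttopback",[(146,82),(306,75)],.11),("panel",[(150,250),(313,240)],.098)]:
    P=[at_z(b,s(*q),z) for q in l]; d=P[1]-P[0]; print(n,P,"mid",(P[0]+P[1])/2,"len",np.hypot(*d[:2]),"yaw",np.degrees(np.arctan2(d[0],-d[1])))
E1=lambda p,c,m:cv2.resize(np.where(np.repeat(m[:,:,None],3,2)&False,255,p["frame"])[c].astype(np.uint8),(400,400),interpolation=cv2.INTER_CUBIC)
im=np.hstack([E1(b,np.s_[144:204,320:380],mb),E1(b,np.s_[130:190,110:170],mb)])
save("crop.png",im)
for n in("lamp_base","pen_cup"):
    pass
print("cup rim",at_z(b,s(417,303),.095),"lamp",at_z(b,s(388,187),.0))
E
```

```text
area 266 px cen [340.1015 254.6053] rect mm ((560.0430297851562, -259.3802795410156), (61.06331253051758, 33.196495056152344), 4.298567771911621)
area 249 px cen [350.1526 175.7269] rect mm ((558.7144165039062, -260.3703918457031), (58.55089569091797, 30.87913703918457), 4.718705654144287)
bar [array([0.5854, 0.2372, 0.072 ]), array([0.5825, 0.1197, 0.072 ])] mid [0.5839 0.1784 0.072 ] len 0.11752780161935597 yaw -1.4175895973812804
chesttopfront [array([0.6484, 0.287 , 0.11  ]), array([0.6433, 0.0617, 0.11  ])] mid [0.6458 0.1743 0.11  ] len 0.22538778624220432 yaw -1.274920673975336
chesttopback [array([0.8741, 0.2883, 0.11  ]), array([0.8659, 0.0604, 0.11  ])] mid [0.87   0.1744 0.11  ] len 0.22806492240269502 yaw -2.0600616108444103
panel [array([0.6266, 0.2872, 0.098 ]), array([0.6219, 0.0657, 0.098 ])] mid [0.6243 0.1765 0.098 ] len 0.22157376419967742 yaw -1.2146926670525702
cup rim [ 0.5226 -0.0678  0.095 ] lamp [ 0.7304 -0.0446  0.    ]
```

View pics/crop.png

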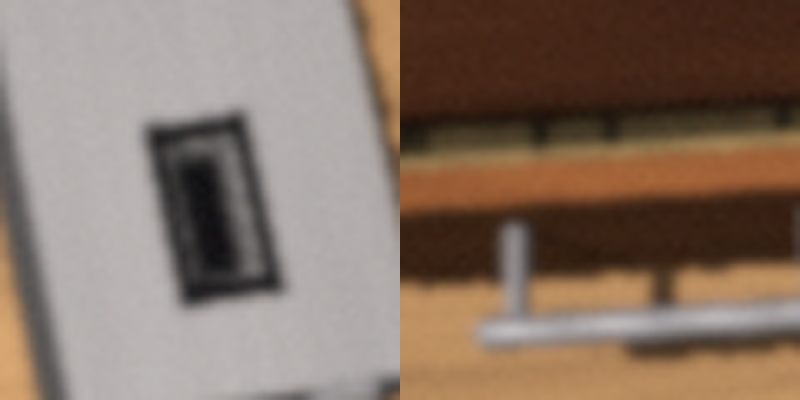

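Crop confirms the silver box's framed socket (about (209,212) in the left half). Both views put it at (0.559,-0.260) with yaw about 4.5°. Handle bar is at (0.584,0.178,0.072) with chest yaw about -1.4°. Now I pinch the handle and pull.

```bash
cat >> h.py <<'E'
from scipy.spatial.transform import Rotation as Ro
def down(yaw,pos):
    best=None
    for k in(0,np.pi,-np.pi):
        r=(Ro.from_euler("z",yaw+k)*Ro.from_matrix(np.diag([1.,-1,-1]))).as_rotvec()
        q=robot.ik(list(pos),list(r))
        if q is None: continue
        c=np.abs(np.array(q)-robot.get_obs()["joints"]).sum()+(5 if abs(q[6])>2.8 else 0)
        if best is None or c<best[0]: best=(c,r,q)
    return list(best[1])
def st(m=""):
    o=robot.get_obs(); print(m,"t",round(o["time"],2),"p",np.round(o["eef_pos"],4),"F",np.round(o["force"],1),"open",round(o["opening"],4))
E
python3 - <<'E'
from h import *
cy=np.radians(-1.4); h=np.array([.584,.1775])
r=down(cy+np.pi/2,[*h,.2]); print(r)
robot.move_to([*h,.2],r); robot.set_gripper(.030); st("above")
print(robot.move_linear([*h,.12]), robot.move_linear([*h,.076],feed=.06,guard=8)); st("down")
a=robot.snapshot("side"); save("grip.png",cv2.resize(a["frame"][80:230,150:350],(800,600)))
E
```

```text
[np.float64(2.248415034431253), np.float64(2.194136329864867), np.float64(0.0)]
above t 3.63 p [0.584  0.1775 0.2   ] F [ 0.2  0.2 -0.8] open 0.0301
False True
down t 5.02 p [0.5845 0.1774 0.0768] F [ 0.7 -0.7  4.4] open 0.03
```

View pics/grip.png

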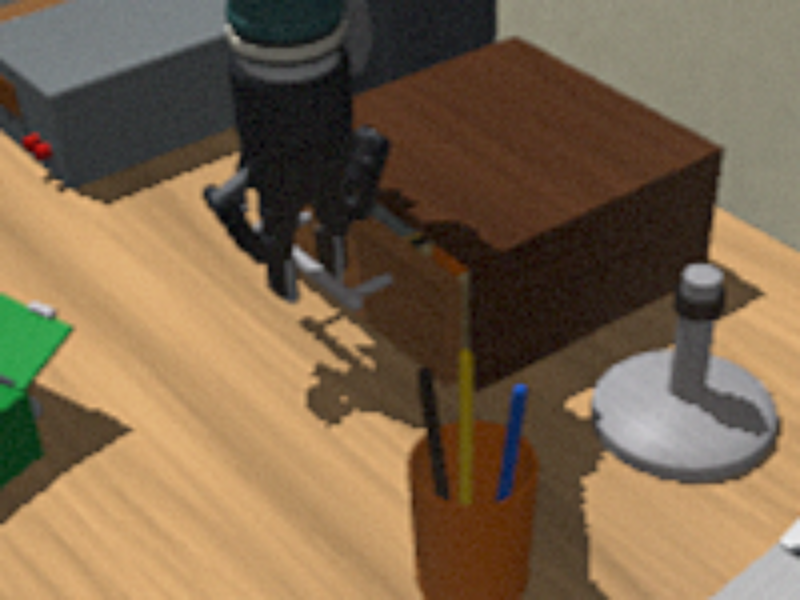

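Fingers straddle the bar (~(290,270)), though a light touch tripped the guard just at the target. I raise 2 mm, close and pull.

```bash
python3 - <<'E'
from h import *
np.set_printoptions(precision=4,suppress=True)
cy=np.radians(-1.4); h=np.array([.584,.1775])
robot.move_linear([*h,.078],feed=.05); robot.set_gripper(0.0); st("grip")
e=h-.125*np.array([np.cos(cy),np.sin(cy)])
robot.move_linear([*e,.078],feed=.08); st("pulled"); robot.sleep(.3)
robot.set_gripper(.032); robot.move_linear([*e,.17]); st("rel")
robot.move_to([.40,.45,.3],down(cy+np.pi/2,[.40,.45,.3])); st("away")
a=robot.snapshot("side");b=robot.snapshot("top")
save("t2.png",np.vstack([cv2.resize(a["frame"][80:230,150:350],(400,300)),cv2.resize(b["frame"][100:250,70:270],(400,300))]))
for n in ["chest_drawer0_handle","spare_arrestor","old_arrestor"]:
    A=robot.tip_of(n,a);B=robot.tip_of(n,b)
    print(n,[(np.round(x["centre"],1),round(x["confidence"],2)) for x in A],[(np.round(x["centre"],1),round(x["confidence"],2)) for x in B])
    for x in A[:2]:
        for y in B[:2]: print("   ",*tri(a,x["centre"],b,y["centre"]))
# orange / top-of-arrestor blob, both views
for p,nm in((a,"side"),(b,"top")):
    for n in("spare_arrestor","old_arrestor"):
        for c in robot.cut_out(n,p)[:2]:
            m=c["mask"]; print(nm,n,round(c["confidence"],2),np.round(c["bbox"],1),"rgb",p["frame"][m].mean(0),m.sum())
E
```

```text
grip t 5.63 p [0.584  0.1775 0.0779] F [ 0.4 -0.1 -0.5] open 0.0091
pulled t 7.34 p [0.4584 0.1799 0.0778] F [-0.6 -4.8 -4.9] open 0.0086
rel t 8.76 p [0.4586 0.1806 0.1697] F [-0.5  0.4 -0. ] open 0.0321
away t 9.93 p [0.4006 0.4477 0.2989] F [-0.1 -1.1 -0. ] open 0.0322
chest_drawer0_handle [(array([163.9, 185.8]), 0.79), (array([276.2, 231.2]), 0.7), (array([222.5, 269. ]), 0.47)] [(array([232.8, 149.7]), 0.88)]
    [0.4641 0.1861 0.0673] 0.004447433732636228
    [ 0.6326  0.3733 -0.824 ] 0.0678200009908936
spare_arrestor [(array([171.2, 230.8]), 0.63)] [(array([188.8, 172.7]), 0.77), (array([189.3, 133.8]), 0.43)]
    [0.5709 0.142  0.0142] 1.4370773538063147e-05
    [ 0.618   0.2478 -0.0804] 0.03559440137471007
old_arrestor [(array([156.9, 213.7]), 0.7)] [(array([193.9, 133.3]), 0.86)]
    [0.5697 0.2314 0.0125] 0.0056159194061052116
side spare_arrestor 0.82 [230.6 157.9  19.3  17.7] rgb [132.6466  80.4181  41.8147] 232
side old_arrestor 0.61 [213.7 145.8  21.4  18.7] rgb [74.4916 74.5419 69.1257] 358
top spare_arrestor 0.8 [170.3 186.3  13.   26.8] rgb [167.9683 111.5841  77.0857] 315
top old_arrestor 0.81 [130.4 187.6  20.9  26.9] rgb [104.3817 100.6801  93.1022] 372
```

View pics/t2.png

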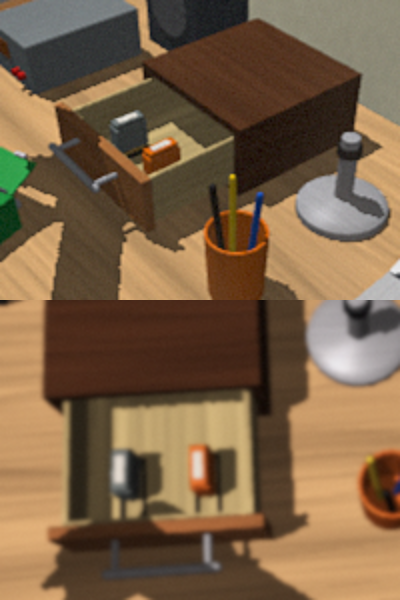

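Drawer is open. Orange stands in the right pocket (lower crop (202,468)), grey in the left ((124,473)). Next I fit the orange block's silhouette for an exact pose.

```bash
cat >> h.py <<'E'
from scipy.optimize import minimize
def boxmask(p,x,y,yaw,z0,up=8):
    # block silhouette: body 50x22 up to z0+.05, cap 46x18 to z0+.058
    pts=[]
    for l,w,za,zb in((.05,.022,.010,.05),(.046,.018,.05,.058)):
        for i in(-1,1):
            for j in(-1,1):
                for z in(za,zb):
                    u,v=i*l/2,j*w/2
                    pts.append(proj(p,[x+u*np.cos(yaw)-v*np.sin(yaw),y+u*np.sin(yaw)+v*np.cos(yaw),z0+z]))
    h=cv2.convexHull(np.array(pts,np.float32)); m=np.zeros((384*4,512*4),np.uint8)
    cv2.fillConvexPoly(m,np.round((h.reshape(-1,2)+.5)*4).astype(np.int32),255)
    return cv2.resize(m,(512,384),interpolation=cv2.INTER_AREA)/255.
def fit(ps,ms,x0,free):
    # x0=[x,y,yaw,z0]; free: indices fitted
    x0=np.array(x0,float); s=np.array([.004,.004,.06,.004])
    def c(v):
        X=x0.copy(); X[free]+=v*s[free]
        return sum(np.abs(boxmask(p,*X)-m).sum()/m.sum() for p,m in zip(ps,ms))
    best=min((minimize(c,g,method="Nelder-Mead",options=dict(initial_simplex=np.vstack([g,g+np.eye(len(free))*k]))) for g,k in((np.zeros(len(free)),1),(np.zeros(len(free)),-1.))),key=lambda r:r.fun)
    X=x0.copy(); X[free]+=best.x*s[free]; return X,best.fun
E
python3 - <<'E'
from h import *
np.set_printoptions(precision=4,suppress=True)
a=robot.snapshot("side");b=robot.snapshot("top")
ma=robot.cut_out("spare_arrestor",a)[0]["mask"];mb=robot.cut_out("spare_arrestor",b)[0]["mask"]
print(ma.sum(),mb.sum())
print("fit top",fit([b],[mb],[.555,.138,-.024,.022],[0,1,2]))
print("fit top,noyaw",fit([b],[mb],[.555,.138,-.024,.022],[0,1]))
print("top centre",*tri(a,(155,230.5),b,(181.5,170)))
X,_=fit([b],[mb],[.555,.138,-.024,.022],[0,1,2])
for p,m in((a,ma),(b,mb)):
    q=boxmask(p,*X)>.5; print("mask bbox",cv2.boundingRect(m.astype(np.uint8)),"model",cv2.boundingRect(q.astype(np.uint8)))
f=[]
for p,c in((a,(125,195)),(b,(150,130))):
    q=(boxmask(p,*X)>.5).astype(np.uint8); im=cv2.resize(p["frame"][c[0]:c[0]+70,c[1]:c[1]+70],(400,400),interpolation=cv2.INTER_CUBIC)
    k,_=cv2.findContours(cv2.resize(q[c[0]:c[0]+70,c[1]:c[1]+70],(400,400)),0,2); f.append(cv2.drawContours(im.copy(),k,-1,(0,255,0),1))
save("fit.png",np.hstack(f))
E
```

```text
208 311
fit top (array([ 0.5712,  0.1413, -0.0086,  0.022 ]), np.float64(0.10970304520522035))
fit top,noyaw (array([ 0.5708,  0.1406, -0.024 ,  0.022 ]), np.float64(0.11329676565159826))
top centre [0.5723 0.1375 0.0721] 0.0016708274329981703
mask bbox (222, 150, 18, 16) model (220, 148, 21, 24)
mask bbox (164, 172, 13, 26) model (163, 171, 15, 28)
```

View pics/fit.png

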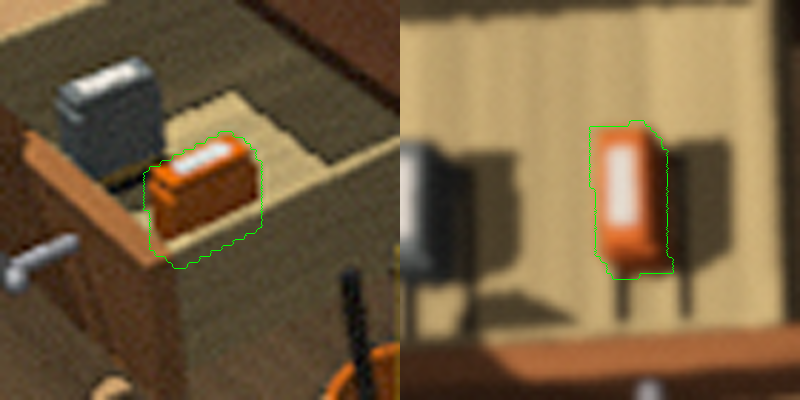

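Fit agrees with the block in both views at about (0.5712, 0.140), with its top near 0.08. The model outline is a touch large. Gripping now.

```bash
python3 - <<'E'
from h import *
cy=np.radians(-1.4); g=[.5712,.1395]
r=down(cy,[*g,.2]); print(np.round(r,3),np.round(robot.ik([*g,.2],r),2))
robot.set_gripper(.044); robot.move_to([*g,.2],r); st("above")
robot.move_linear([*g,.12]); print(robot.move_linear([*g,.069],feed=.05,guard=10)); st("down")
robot.set_gripper(0.0); st("grip")
E
```

```text
[ 3.141 -0.038  0.   ] [-0.85  0.61  0.79  1.99 -0.61  0.79 -1.3 ]
above t 12.38 p [0.5711 0.1415 0.2   ] F [-0.4  0.6 -0.2] open 0.0442
False
down t 14.22 p [0.5714 0.1395 0.0693] F [-0.3  0.3 -0.1] open 0.0441
grip t 14.55 p [0.5715 0.1396 0.0694] F [0.1 0.1 2.5] open 0.0208
```

```bash
python3 - <<'E'
from h import *
np.set_printoptions(precision=4,suppress=True)
cy=np.radians(-1.4); g=[.5715,.1396]
robot.move_linear([*g,.13],feed=.08); robot.move_linear([*g,.30],feed=.12); robot.sleep(.2); st("up")
sy=np.radians(4.5); s=[.5594,-.2599,.30]
r=down(sy,s); print(np.round(r,3),np.round(robot.get_obs()["joints"],2),np.round(robot.ik(s,r),2))
robot.move_linear(s,r,feed=.13); robot.sleep(.3); st("over")
a=robot.snapshot("side");b=robot.snapshot("top")
save("over.png",np.hstack([cv2.resize(p["frame"][c[0]:c[0]+150,c[1]:c[1]+150],(400,400)) for p,c in((a,(110,260)),(b,(90,280)))]))
for p in(a,b):
    for c in robot.cut_out("spare_arrestor",p)[:2]: print(p["shot"],round(c["confidence"],2),np.round(c["bbox"],1),p["frame"][c["mask"]].mean(0))
E
```

```text
up t 17.23 p [0.5713 0.1395 0.2995] F [ 0.9  0.1 -1.4] open 0.0216
[3.139 0.123 0.   ] [-0.95  0.5   0.91  1.9  -0.48  0.97 -1.41] [-0.21  0.53  0.85  1.84 -0.47  0.99 -0.66]
over t 20.76 p [ 0.5594 -0.2598  0.3   ] F [ 0.3 -0.4 -1.2] open 0.0211
10 0.73 [358.4 166.8  21.9  40.7] [120.6961  67.9967  26.0245]
```

View pics/over.png

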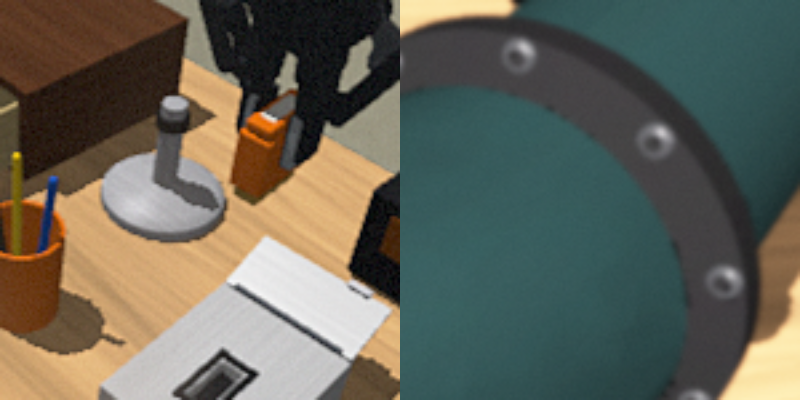

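Side view shows the orange block held upright (crop (265,150)) above the silver box. The top view is blocked by the wrist. I go down to about 35 mm above the socket and check against model outlines.

```bash
cat >> h.py <<'E'
def overlay(p,X,c,n,S=600,extra=True):
    im=cv2.resize(p["frame"][c[0]:c[0]+n,c[1]:c[1]+n],(S,S),interpolation=cv2.INTER_CUBIC); k=S/n
    px=lambda P:tuple(int(v) for v in np.round((proj(p,P)-[c[1],c[0]]+.5)*k))
    def rect(x,y,yaw,l,w,z): return [px([x+i*l/2*np.cos(yaw)-j*w/2*np.sin(yaw),y+i*l/2*np.sin(yaw)+j*w/2*np.cos(yaw),z]) for i,j in((-1,-1),(1,-1),(1,1),(-1,1))]
    x,y,yaw,z=X
    for l,w,h,col in((.042,.016,0,(255,0,255)),(.05,.022,.01,(0,255,0)),(.05,.022,.05,(0,255,0)),(.046,.018,.058,(0,255,255))):
        cv2.polylines(im,[np.array(rect(x,y,yaw,l,w,z+h))],True,col,1)
    cv2.polylines(im,[np.array(rect(.5594,-.2599,np.radians(4.5),.045,.019,.055))],True,(255,0,0),1)
    return im
E
python3 - <<'E'
from h import *
np.set_printoptions(precision=4,suppress=True)
robot.move_linear([.5594,-.2599,.137],feed=.1); robot.sleep(.4); st("low")
a=robot.snapshot("side"); z0=robot.get_obs()["eef_pos"][2]-.047
print(proj(a,[.5594,-.2599,z0]))
c=robot.cut_out("spare_arrestor",a)[0]; m=c["mask"]; print(c["confidence"],np.round(c["bbox"],1), "fit",fit([a],[m],[.5594,-.2599,.0785,z0],[0,3]))
save("low.png",overlay(a,[.5594,-.2599,.0785,z0],(190,300),80))
E
```

```text
low t 23.14 p [ 0.5594 -0.2599  0.1371] F [ 0.4  1.1 -1.6] open 0.0209
[343.2842 242.5586]
0.62 [342.6 234.5  18.9  26.8] fit (array([ 0.5613, -0.2599,  0.0785,  0.0833]), np.float64(0.611007727487778))
```

View pics/low.png

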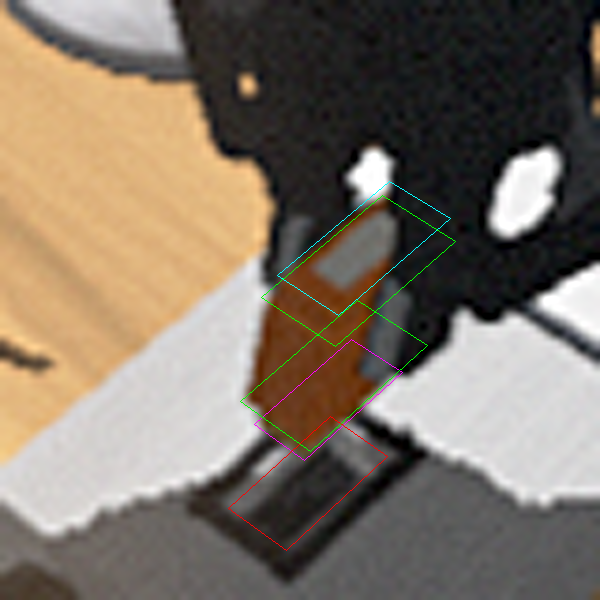

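The socket's predicted outline sits inside its frame (about (308,485)), and the block's left and near edges match the model to about 0.5 px. So grip offset and height are right within 1–2 mm. Final descent.

```bash
python3 - <<'E'
from h import *
np.set_printoptions(precision=4,suppress=True)
robot.move_linear([.5594,-.2599,.113],feed=.03); robot.sleep(.8); st("final")
o=robot.get_obs(); print(Ro.from_rotvec(o["tool_rot"]).as_matrix(),np.abs(o["joint_velocities"]).max())
a=robot.snapshot("side")
save("fin.png",np.hstack([overlay(a,[.5594,-.2599,.0785,o["eef_pos"][2]-.047],(205,300),80,400),cv2.resize(a["frame"][120:200,170:250],(400,400))]))
E
```

```text
final t 24.99 p [ 0.5594 -0.2599  0.113 ] F [ 0.6  0.3 -1.9] open 0.0207
[[ 0.9969  0.0784  0.    ]
 [ 0.0784 -0.9969  0.    ]
 [ 0.     -0.     -1.    ]] 0.0008860645557193514
```

View pics/fin.png

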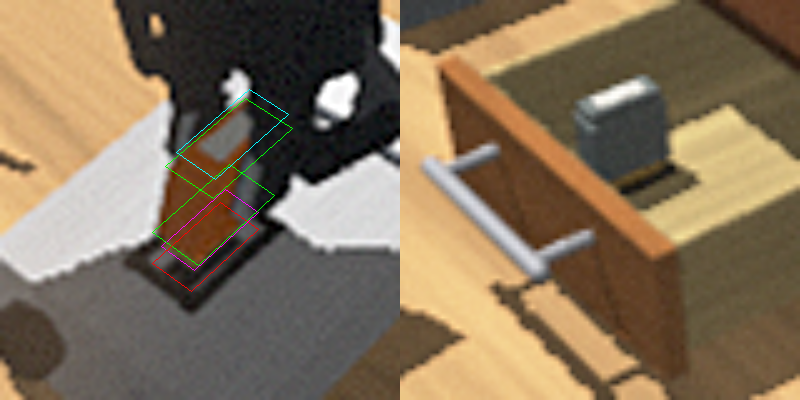

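The block sits centred over the frame (left half (205,230)), parallel to it with a gap below. The grey arrestor stands in the drawer (right half (620,130)). Handing in.

```bash
python3 -c "
from rig import robot; robot.job_done()"
```

```text
the job is handed in; nothing more can be done
```

I pulled the drawer open about 125 mm by its handle and took out the orange arrestor from the right pocket. I carried it over the desk with its foot about 25 cm up. It is now held about 11 mm above the silver switch's socket, still gripped, and I handed the job in at about 25 s.

**Last checks:**
- **Alignment:** In the side view the block's visible edges match the model to about 0.5 px (1–2 mm). The tool is vertical and turned 4.5° to match the socket.
- **Stillness and contact:** The fingers stand at 20.7 mm with the arm still. The wrist force shows little more than the load's weight, with no sign of contact with the switch.
- **Grey arrestor:** It still stands in its pocket in the drawer.

**What disagreed or went unchecked:**
- The two socket measurements differed by about 1.5 mm, so I used the mean.
- The wrist blocked the top view over the socket, so the final fit was checked from the side view only. The far end of the block was hidden behind a finger.
- The guard tripped on a brief, light touch (4.4 N read afterwards) while lowering onto the handle. I raised 2 mm and carried on.
- I made no final measurement of the pen cup, lamp base or scanner. No unexpected force showed at the points I checked.

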